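Nest the steel canisters on the lazy susan and cap them

TASK

Put the clean steel canisters away on the lazy susan as one nest: stand the widest one on the cork mat first, then the middle one inside it, then the narrowest one inside that, and last of all put the small steel cap on the narrowest one. Everything should end up upright, fully down and let go; leave the jar, the salt tin, the pot with the blue lid and the wooden spoon where they are.

Things in the scene. Friction and masses are not known exactly. Their poses are not given: they have to be found in the camera images.
- wide_center (a point): Widest, lowest of three plain straight round steel canisters, open-topped, loose, upright on a wooden draining board whose top is 10 mm above the ledge: 66 mm outside diameter, 50 mm tall, wall 2.5 mm, floor 4 mm thick, 0.16 kg. Point: its centre, 25 mm above its underside; z is its axis, up. The canisters and the cap swap places from start to start.
- middle_center (a point): Middle steel canister, loose, upright: 51 mm outside diameter, 85 mm tall, wall 2.5 mm, floor 4 mm, 0.15 kg. Point: its centre, 42.5 mm above its underside. Seated on the widest one's floor, its top 39 mm stand out above that one's rim: grip it there, as inside there are only 5 mm of play all round, no room for fingers.
- narrow_center (a point): Narrowest, tallest steel canister, loose, upright: 35 mm outside diameter, 120 mm tall, wall 2.5 mm, floor 4 mm, 0.13 kg. Point: its centre, 60 mm above its underside. Seated on the middle one's floor, its top 39 mm stand out above that one's rim: grip it there (5.5 mm of play all round below).
- cap_knob (a point): Small steel cap with a dark wooden knob, loose on the board, knob up: 50 mm diameter, 35 mm tall, 0.06 kg. Its skirt, 10 mm deep, 45 mm inside, goes over the narrowest canister's rim, which then bears on the disc 10 mm above the skirt's edge. Knob 13 to 35 mm above the skirt's edge, 20 mm across from 22 mm up. Point: on the axis in the knob, 25 mm above the skirt's edge.
- mat: Round cork mat, 90 mm across, 6 mm thick, fixed on the white plastic lazy susan (disc 300 mm across, top 32 mm above the ledge; it does not turn during the work). Origin: centre of the mat's underside; its top is 6 mm higher. It is 90 mm from the susan's centre; jar and salt tin stand on the disc about 156 mm from it, centre to centre.
- jar: Green glass jar with a metal lid, 64 mm across, 108 mm tall, standing on the lazy susan; leave alone. Origin at the centre of its underside.
- salt: Closed dark steel salt tin, 65 mm across, 78 mm tall, standing on the lazy susan; leave alone. Origin at the centre of its underside.
- pot: Aluminium pot with a blue lid on top and a black lid knob, 200 mm across, 132 mm tall with knob, on the ledge to the robot's left; leave alone. Origin at the centre of its underside.
- spoon: Wooden spoon, 260 mm long, lying along the right edge of the work area; leave alone. Origin near its middle, on its underside.
Mind the look-alikes: they are no part of the job. What is shaped like the part that bears cap_knob but turquoise is not meant. Leave any orange look-alike of the part that bears middle_center alone.

How it is judged:
On the way, in this order (a step that is already met when the one before it is completed fails the run):
1. the widest canister stands on the cork mat, let go (horizontal distance between wide_center and mat below 0.013 m and z of wide_center in the frame of mat between 0.027 and 0.035 m and angle between wide_center's own z axis and vertical below 0.12 rad and contact force between wide and the fingers below 0.05 N and linear speed of wide below 0.02 m/s), for 0.2 s.
2. the middle canister stands inside the widest one, let go (horizontal distance between middle_center and wide_center below 0.009 m and z of middle_center in the frame of wide_center between 0.0175 and 0.0255 m and angle between middle_center's own z axis and vertical below 0.12 rad and contact force between middle and the fingers below 0.05 N and linear speed of middle below 0.02 m/s), for 0.2 s.
3. the narrowest canister stands inside the middle one, let go (horizontal distance between narrow_center and middle_center below 0.009 m and z of narrow_center in the frame of middle_center between 0.0175 and 0.0255 m and angle between narrow_center's own z axis and vertical below 0.12 rad and contact force between narrow and the fingers below 0.05 N and linear speed of narrow below 0.02 m/s), for 0.2 s.
4. the cap sits on the narrowest canister, let go (horizontal distance between cap_knob and narrow_center below 0.009 m and z of cap_knob in the frame of narrow_center between 0.071 and 0.079 m and angle between cap_knob's own z axis and vertical below 0.12 rad and contact force between cap and the fingers below 0.05 N and linear speed of cap below 0.02 m/s), for 0.2 s.
At the end, for the whole second after the job is handed in: Widest canister on the cork mat (axes within 13 mm), middle one on its floor, narrowest on the middle one's floor, cap on its rim (each axis within 9 mm of the one below, heights within 4 mm of seated), all upright within 0.12 rad, at rest (under 0.02 m/s), fingers off (all of step 1 and all of step 2 and all of step 3 and all of step 4); the robot touches nothing.
It fails at once if the glass jar is shifted more than 20 mm or tipped (distance of jar from where it was at the start of the episode above 0.02 m or angle between jar's own z axis and vertical above 0.3 rad).
It fails at once if the salt tin is shifted more than 20 mm or tipped (distance of salt from where it was at the start of the episode above 0.02 m or angle between salt's own z axis and vertical above 0.3 rad).
It fails at once if the pot is shifted more than 20 mm or tipped (distance of pot from where it was at the start of the episode above 0.02 m or angle between pot's own z axis and vertical above 0.3 rad).
It fails at once if the wooden spoon is shifted more than 20 mm (distance of spoon from where it was at the start of the episode above 0.02 m).
It also fails if it takes over 125 s, if anything falls off the work surface, if the arm or the gripper's body presses on something with over 40 N, if the wrist force passes 120 N, or if a joint passes its speed limit or range.

ROBOT

A 7-joint arm with a two-finger parallel gripper is mounted at the origin on the work surface. World frame = base frame: x ahead of the robot, y to its left, z up, the work surface at z = 0. Lengths are in m, angles in rad, forces in N, time in s.
With the tool pointing down it reaches from about 0.4 to 0.85 m from the base axis. Payload 4.4 kg.
Tool frame: the origin (TCP) lies on the mounting face of the last link; the fingertips stand 199 mm ahead of it and the grasp point (between the pads) lies 180 mm ahead of it; z points along the fingers, x is the direction in which the jaws open and shut, and the axes are right-handed (so a half turn about z gives the same grasp; the last joint's range is limited). The gripper opens to 94 mm and grips with 3 to 60 N. Pads are 16 mm wide; open, the fingers measure 119 mm over their backs; the gripper's body (75 mm by 177 mm) begins 78 mm behind the grasp point.
Start: joints at [1.053, 0.628, 0.038, 1.517, -0.027, 0.996, -0.02], TCP at [0.284, -0.585, 0.405] pointing down, gripper open.
Joint ranges: [-3.06, 3.06], [-0.37, 2.12], [-1.25, 1.32], [0.18, 2.47], [-1.1, 4.24], [0.23, 1.98], [-2.94, 2.94]. Speed limits (rad/s): [2.57, 2.57, 3.14, 3.14, 3.14, 3.14, 3.14].

INTERFACE

Orientations are given as a rotation vector (axis times angle).
In Python, from rig import * gives the robot as it stands. The module is installed in compiled form; this text tells all that it offers.
- The arm moves only by the tool arm_command, never from a script. Its argument "series" is a list that holds one entry, the list of rows, each a list of 7 numbers: the shift along the tool's x, y, z in cm, then the turn, a rotation vector about the tool's x, y, z in degrees, then the closure, from 0 (fully open) to 1 (shut). A call has 1 to 10 rows; each row shifts and turns the commanded pose from where the row before left it, along the tool's axes as they then stand; what a row does not reach is not made up. A row lasts 1/12 s, in which the tool goes at most 41.7 mm and 7.16 degrees, less where a joint would pass 70% of its speed; a pose out of reach is approached as far as the arm can. A call with a gripper value outside its range is refused whole. The fingers move at their own pace and stop on an object; "newtons" is the grip in N (left out, the last holds). Time passes only in rows, so rows that do not move let the fingers close. It gives the time, the measured TCP pose, the force and the opening at its end, in the units of the state.
- get_state(): the state, without advancing time (a new reading comes with each control period).
- grab_frame(name): name is "scene" or "top"; returns (picture, depth): 420x560x3 uint8, red, green, blue; 420x560 float32, m along the optical axis (not along the pixel's ray), 0 where there is no reading.
- camera_model(name): a dict with "intrinsics" (3x3 intrinsics, pixels), "view" (4x4, takes a point from world to camera coordinates). Camera axes: x right, y down, z forward; pixel columns grow to the right and rows downward; lengths in m; the calibration is good to about 2 mm. A picture is of the moment at which its call begins. camera_model takes no time and is no camera call.
- hand_in(): hands the job in, once; it reports no verdict.
The state is a dict: "time_s": time; "joints": joint angles; "dq": joint speeds; "joint_efforts": joint torques, N m; "eef_pos": TCP position; "tcp_rot": TCP orientation; "force": force on the tool from outside, world axes, zero at the start; "ft_torque": the same for the moment, N m; "width": opening from 0.0 (shut) to 1.0 (fully open).
Only numpy, scipy, OpenCV 4.12 (cv2) and the standard library are available. Lean on these libraries where they do the work, as an engineer would, in place of code of your own. Each camera call takes 0.05 s, during which the arm holds its last target.

## Working session

There is one attempt and no reset: what is moved stays moved. The work goes in short steps, Python scripts to look and compute and a tool call to move; the robot and the scene stay as the last step left them, time stands still between calls to the robot, and variables do not carry over. Pictures are saved under pics/ and viewed, and the job is handed in when it is done.

Besides the shell and the picture viewer there is one more tool, called after "Call:" as name([rows], argument=value, ...), one row to a line, values as JSON. arm_command: Moves the arm, as the interface text tells. Its arguments: {"type":"object","properties":{"series":{"type":"array"},"newtons":{"type":"number"}},"required":["series"]}

```bash
mkdir -p pics; python3 - <<'E'
from rig import *
import cv2,numpy as np
for n in ("scene","top"):
    p,d=grab_frame(n); cv2.imwrite(f"pics/{n}0.png",p[:,:,::-1]); np.savez(f"{n}0.npz",p=p,d=d)
    m=camera_model(n); print(n,np.round(m["intrinsics"],1).tolist(),np.round(m["view"],4).tolist(), (d>0).mean())
s=get_state(); print({k:np.round(v,3).tolist() for k,v in s.items()})
E
```

```text
scene [[466.2, 0.0, 286.3], [0.0, 466.2, 203.1], [0.0, 0.0, 1.0]] [[0.2214, 0.9751, -0.0128, -0.1355], [0.8252, -0.1944, -0.5303, -0.337], [-0.5196, 0.1069, -0.8477, 1.4126], [0.0, 0.0, 0.0, 1.0]] 0.9961139455782313
top [[415.9, 0.0, 280.4], [0.0, 415.9, 212.3], [0.0, 0.0, 1.0]] [[0.0224, -0.9997, -0.0063, 0.0269], [-0.9972, -0.0219, -0.0711, 0.4532], [0.0709, 0.0079, -0.9975, 1.3015], [0.0, 0.0, 0.0, 1.0]] 0.9961734693877551
{'time_s': 0.1, 'joints': [1.053, 0.629, 0.038, 1.518, -0.027, 0.996, -0.02], 'dq': [0.003, -0.001, -0.0, -0.003, -0.001, -0.001, 0.001], 'joint_efforts': [0.003, -55.08, 1.147, -18.712, -0.052, 0.019, 0.0], 'eef_pos': [0.284, -0.585, 0.404], 'tcp_rot': [-2.662, 1.667, 0.002], 'force': [0.3, -0.065, 1.239], 'ft_torque': [0.02, 0.084, -0.021], 'width': 1.001}
```

View pics/scene0.png

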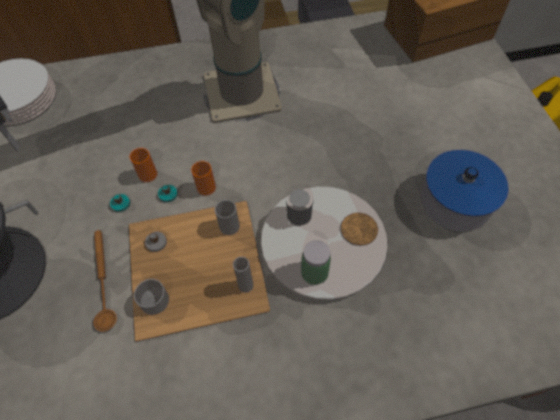

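View pics/top0.png

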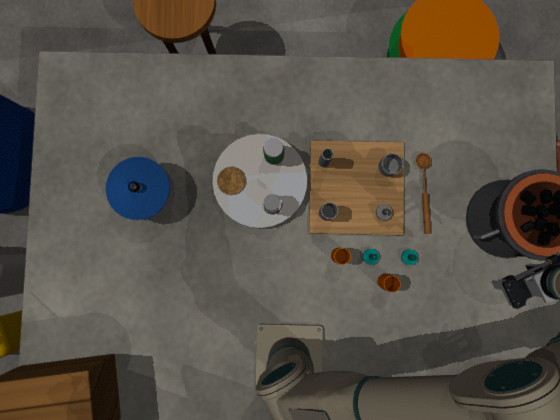

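The top view shows the wide canister at (391,165), the narrow one at (326,158), the middle one at (328,212), the steel cap at (384,213) and the mat at (232,181). The jar is at (273,152) and the salt tin at (273,205). The orange and turquoise items near (341–410, 256–283) are the look-alikes. Next I measure positions from depth.

```bash
cat > h.py <<'E'
import numpy as np,cv2
from rig import *
def cloud(n,d):
    m=camera_model(n);K=np.array(m["intrinsics"]);V=np.array(m["view"])
    v,u=np.mgrid[0:d.shape[0],0:d.shape[1]]
    r=np.stack([(u-K[0,2])/K[0,0]*d,(v-K[1,2])/K[1,1]*d,d,np.ones_like(d)],-1)
    P=(r@np.linalg.inv(V).T)[...,:3]; P[d<=0]=np.nan; return P
def ray(n,uv,z):
    m=camera_model(n);K=np.array(m["intrinsics"]);Vi=np.linalg.inv(np.array(m["view"]))
    uv=np.atleast_2d(uv); r=np.c_[uv,np.ones(len(uv))]@np.linalg.inv(K).T@Vi[:3,:3].T
    o=Vi[:3,3]; return (o+r*((z-o[2])/r[:,2])[:,None])[:,:2]
def proj(n,P):
    m=camera_model(n);K=np.array(m["intrinsics"]);V=np.array(m["view"])
    c=np.c_[np.atleast_2d(P),np.ones(len(np.atleast_2d(P)))]@V.T; q=c[:,:3]@K.T; return q[:,:2]/q[:,2:]
def top_pts(n,d,cx,cy,R,z0,z1):
    P=cloud(n,d).reshape(-1,3); P=P[~np.isnan(P[:,0])]
    k=(np.hypot(P[:,0]-cx,P[:,1]-cy)<R)&(P[:,2]>z0)&(P[:,2]<z1); return P[k]
def enc(P):
    (c,r)=cv2.minEnclosingCircle(P[:,:2].astype(np.float32)); return np.round([*c,r],4),len(P)
E
python3 - <<'E'
from h import *
D={n:np.load(n+"0.npz")for n in("scene","top")}
g={"wide":((391,165),.06),"narrow":((326,158),.13),"middle":((328,212),.095),"cap":((384,213),.045),"mat":((232,181),.038),"jar":((273,152),.14),"salt":((273,205),.11),"pot":((134,187),.13)}
for k,(uv,z) in g.items():
    c=ray("top",uv,z)[0]; R=.05 if k!="pot" else .13
    for n in D:
        P=top_pts(n,D[n]["d"],*c,R,z-.008 if k!="mat" else .034,z+.008)
        print(k,n,np.round(c,3),enc(P) if len(P)>3 else 0, np.round(np.median(P,0),4) if len(P) else '', np.round(np.percentile(top_pts(n,D[n]["d"],*c,.05,-.01,.2)[:,2],[1,50,99]),3))
E
python3 - <<'E'
import cv2
for n in("scene","top"):
    a=cv2.imread(f"pics/{n}0.png"); c=a[140:340,90:400] if n=="scene" else a[120:300,200:450]
    cv2.imwrite(f"pics/{n}0z.png",cv2.resize(c,None,fx=2.5 if n=="scene" else 3.2,fy=2.5 if n=="scene" else 3.2,interpolation=2))
E
```

```text
wide scene [ 0.603 -0.301] (array([ 0.6106, -0.3039,  0.0344]), 185) [ 0.6101 -0.3049  0.0578] [0.006 0.014 0.061]
wide top [ 0.603 -0.301] (array([ 0.608 , -0.3042,  0.0334]), 84) [ 0.6072 -0.3043  0.0581] [0.005 0.014 0.063]
narrow scene [ 0.606 -0.093] (array([ 0.6213, -0.098 ,  0.0182]), 97) [ 0.6225 -0.0968  0.1281] [-0.003  0.011  0.131]
narrow top [ 0.606 -0.093] (array([ 0.6191, -0.097 ,  0.0175]), 43) [ 0.6218 -0.0963  0.1294] [-0.002  0.011  0.131]
middle scene [ 0.451 -0.105] (array([ 0.459 , -0.1094,  0.0262]), 123) [ 0.4622 -0.1085  0.0927] [0.006 0.023 0.095]
middle top [ 0.451 -0.105] (array([ 0.456 , -0.109 ,  0.0254]), 53) [ 0.4564 -0.1107  0.0947] [0.004 0.012 0.098]
cap scene [ 0.455 -0.284] (array([ 0.4644, -0.2892,  0.0107]), 29) [ 0.4692 -0.2862  0.0424] [0.005 0.01  0.043]
cap top [ 0.455 -0.284] (array([ 0.4606, -0.2883,  0.0094]), 14) [ 0.457  -0.2842  0.0444] [0.005 0.011 0.044]
mat scene [0.546 0.191] (array([0.546 , 0.1917, 0.05  ]), 941) [0.552  0.1929 0.0372] [0.028 0.037 0.041]
mat top [0.546 0.191] (array([0.5455, 0.1904, 0.0498]), 644) [0.5466 0.1931 0.0381] [0.028 0.037 0.044]
jar scene [0.619 0.061] (array([0.6357, 0.0609, 0.0285]), 525) [0.6375 0.0604 0.1392] [0.028 0.105 0.142]
jar top [0.619 0.061] (array([0.6322, 0.0612, 0.0282]), 284) [0.6306 0.0618 0.14  ] [0.027 0.051 0.144]
salt scene [0.467 0.059] (array([0.4863, 0.0612, 0.0313]), 323) [0.4821 0.0622 0.1091] [0.028 0.048 0.112]
salt top [0.467 0.059] (array([0.4731, 0.0602, 0.0283]), 205) [0.4761 0.0643 0.1104] [0.026 0.034 0.114]
pot scene [0.509 0.464] (array([0.5149, 0.4663, 0.0171]), 93) [0.5212 0.4615 0.1282] [0.099 0.104 0.131]
pot top [0.509 0.464] (array([0.5116, 0.4676, 0.0163]), 61) [0.5097 0.4616 0.1299] [0.    0.105 0.133]
```

View pics/top0z.png

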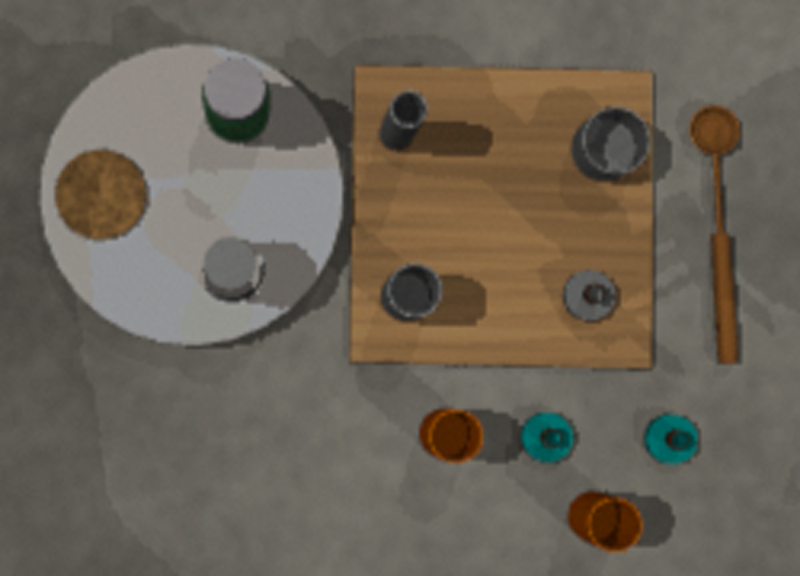

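```bash
cat >> h.py <<'E'
from scipy.spatial.transform import Rotation as Ro
def goto(x,y,zgrasp):
    """tool-axis shift (cm) to put grasp point there, tilt/yaw error (deg) to x-aligned straight down"""
    s=get_state(); R=Ro.from_rotvec(s["tcp_rot"]); g=np.array(s["eef_pos"])+R.apply([0,0,.18])
    err=(R.inv()*Ro.from_matrix(np.diag([1.,-1,-1]))).as_rotvec(degrees=True)
    print("t %.2f grasp"%s["time_s"],np.round(g,4),"shift cm",np.round(R.inv().apply(np.array([x,y,zgrasp])-g)*100,2),"turn",np.round(err,2),"F",np.round(s["force"],1),"w",round(s["width"],3))
E
python3 - <<'E'
from h import *
for n in("scene","top"):
    p=np.load(n+"0.npz")["p"]; hsv=cv2.cvtColor(p,cv2.COLOR_RGB2HSV)
    m=cv2.inRange(hsv,(5,80,40),(25,255,255)); c,_=cv2.findContours(m,0,1)
    q=proj(n,[.546,.192,.038])[0]
    c=[a for a in c if cv2.pointPolygonTest(a,tuple(map(float,q)),False)>=0]
    if c:
        a=max(c,key=cv2.contourArea)[:,0,:].astype(float); w=ray(n,a,.038); print(n,enc(w), w.mean(0), cv2.fitEllipse(w.astype(np.float32)*1000))
goto(.609,-.304,.16)
E
```

```text
scene (array([0.5506, 0.1924, 0.044 ]), 96) [0.55131778 0.19247484] ((550.9780883789062, 192.46253967285156), (84.42506408691406, 85.08264923095703), 177.91537475585938)
top (array([0.5483, 0.1941, 0.0446]), 78) [0.5479906  0.19409894] ((548.3596801757812, 194.24478149414062), (84.95510864257812, 86.47030639648438), 168.38682556152344)
t 0.10 grasp [ 0.2836 -0.5843  0.2239] shift cm [-11.   -41.52   6.4 ] turn [-5.000e-02  9.000e-02 -6.411e+01] F [ 0.3 -0.1  1.2] w 1.001
```

Call:
arm_command([
  [[0, 0, 0, 0, 0, -7, 0], [0, 0, 0, 0, 0, -7, 0], [0, 0, 0, 0, 0, -7, 0], [0, 0, 0, 0, 0, -7, 0], [0, 0, 0, 0, 0, -7, 0], [0, 0, 0, 0, 0, -7, 0], [0, 0, 0, 0, 0, -7, 0], [0, 0, 0, 0, 0, -7, 0], [0, 0, 0, 0, 0, -7, 0], [0, 0, 0, 0, 0, 0, 0]],
], newtons=20)

```text
time_s: 0.93
eef_pos: [0.2834, -0.5848, 0.4041]
tcp_rot: [-3.14, 0.026, 0.0]
force: [0.2, 0.5, 0.1]
width: 0.999
```

```bash
python3 -c "
from h import *
goto(.609,-.304,.16);print(get_state()['joints'])"
```

```text
t 0.93 grasp [ 0.2834 -0.5846  0.2241] shift cm [ 32.09 -28.59   6.44] turn [-0.07  0.01 -0.96] F [0.2 0.5 0.1] w 0.999
[ 1.22990629  0.63924707 -0.26263522  1.51199932  0.18273996  1.0156199
  0.90343519]
```

Call:
arm_command([
  [[3.0, -2.6, 0, 0, 0, -1, 0], [3.0, -2.6, 0, 0, 0, 0, 0], [3.0, -2.6, 0, 0, 0, 0, 0], [3.0, -2.6, 0, 0, 0, 0, 0], [3.0, -2.6, 0, 0, 0, 0, 0], [3.0, -2.6, 0, 0, 0, 0, 0], [3.0, -2.6, 0, 0, 0, 0, 0], [3.0, -2.6, 0, 0, 0, 0, 0], [3.0, -2.6, 0, 0, 0, 0, 0], [3.0, -2.6, 0, 0, 0, 0, 0]],
])

```text
time_s: 1.77
eef_pos: [0.5859, -0.3244, 0.4044]
tcp_rot: [-3.141, 0.009, 0.001]
force: [0.8, -0.2, -0.4]
width: 1.0
```

Call:
arm_command([
  [[2.0, -2.5, 3.0, 0, 0, 0, 0], [0, 0, 3.4, 0, 0, 0, 0], [0, 0, 0, 0, 0, 0, 0], [0, 0, 0, 0, 0, 0, 0]],
])

```text
time_s: 2.1
eef_pos: [0.6029, -0.3024, 0.3404]
tcp_rot: [-3.141, 0.006, 0.008]
force: [-1.4, 0.4, 0.3]
width: 0.998
```

```bash
python3 -c "
from h import *
goto(.609,-.304,.042);print(get_state()['joints'])
p,d=grab_frame('scene');cv2.imwrite('pics/s1.png',p[:,:,::-1])"
```

```text
t 2.10 grasp [ 0.6019 -0.3022  0.1604] shift cm [ 0.77  0.18 11.83] turn [-0.05  0.3  -0.24] F [-1.4  0.4  0.3] w 0.998
[ 0.56110513  0.74147916 -0.24560751  1.49723137  0.20713635  0.933634
  0.24895743]
```

View pics/s1.png

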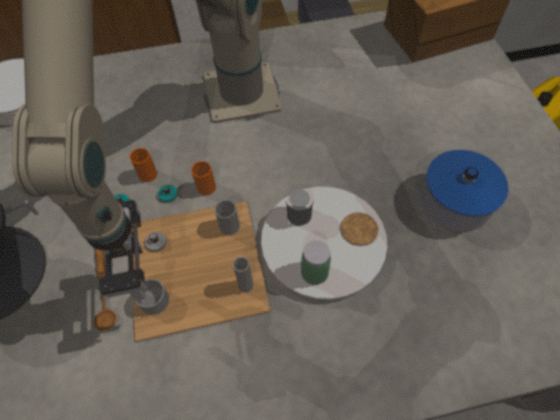

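The gripper is above the wide canister (151,295) with its jaws along world x, clear of the spoon. I'll descend.

Call:
arm_command([
  [[0.7, 0.2, 2, 0, 0, -0.2, 0], [0, 0, 2, 0, 0, 0, 0], [0, 0, 2, 0, 0, 0, 0], [0, 0, 0, 0, 0, 0, 0], [0, 0, 0, 0, 0, 0, 0]],
])

```text
time_s: 2.57
eef_pos: [0.6103, -0.306, 0.2835]
tcp_rot: [3.14, -0.003, 0.001]
force: [-0.3, -0.2, 0.3]
width: 1.001
```

```bash
python3 -c "
from h import *
goto(.609,-.304,.042)"
```

```text
t 2.57 grasp [ 0.6104 -0.3062  0.1035] shift cm [-0.14 -0.23  6.15] turn [ 0.07 -0.03 -0.1 ] F [-0.3 -0.2  0.3] w 1.001
```

Call:
arm_command([
  [[-0.1, -0.2, 2, 0, 0, 0, 0], [0, 0, 2, 0, 0, 0, 0], [0, 0, 1.3, 0, 0, 0, 0], [0, 0, 0.8, 0, 0, 0, 0], [0, 0, 0, 0, 0, 0, 0], [0, 0, 0, 0, 0, 0, 0], [0, 0, 0, 0, 0, 0, 0]],
])

```text
time_s: 3.15
eef_pos: [0.6104, -0.3026, 0.2226]
tcp_rot: [3.141, 0.002, 0.003]
force: [0.4, -0.1, 0.0]
width: 1.001
```

Call:
arm_command([
  [[0, 0, 0, 0, 0, 0, 1], [0, 0, 0, 0, 0, 0, 1], [0, 0, 0, 0, 0, 0, 1], [0, 0, 0, 0, 0, 0, 1], [0, 0, 0, 0, 0, 0, 1], [0, 0, 0, 0, 0, 0, 1], [0, 0, 0, 0, 0, 0, 1], [0, 0, 0, 0, 0, 0, 1]],
], newtons=25)

```text
time_s: 3.82
eef_pos: [0.6097, -0.3022, 0.2214]
tcp_rot: [3.142, 0.002, -0.001]
force: [-0.8, 0.3, 3.8]
width: 0.699
```

```bash
python3 -c "
from h import *
goto(.609,-.304,.16)"
```

```text
t 3.82 grasp [ 0.6096 -0.3023  0.0414] shift cm [ -0.06   0.17 -11.86] turn [0.   0.02 0.08] F [-0.8  0.3  3.8] w 0.699
```

Call:
arm_command([
  [[0, 0, -1, 0, 0, 0, 1], [0, 0, -3, 0, 0, 0, 1], [0, 0, -3, 0, 0, 0, 1], [0, 0, -3, 0, 0, 0, 1], [0, 0, -3, 0, 0, 0, 1], [0, 0, -3, 0, 0, 0, 1], [0, 0, 0, 0, 0, 0, 1], [0, 0, 0, 0, 0, 0, 1]],
])

```text
time_s: 4.48
eef_pos: [0.6103, -0.3023, 0.3835]
tcp_rot: [3.14, 0.002, 0.007]
force: [-0.8, -0.5, -1.6]
width: 0.699
```

```bash
python3 -c "
from h import *
goto(.5495,.1932,.2)"
```

```text
t 4.48 grasp [ 0.611  -0.3026  0.2035] shift cm [ -6.08 -49.59   0.25] turn [ 0.09 -0.24  0.08] F [-0.8 -0.5 -1.6] w 0.699
```

Call:
arm_command([
  [[-0.4, -1.5, 0, 0, 0, 0, 1], [-0.4, -2.5, 0, 0, 0, 0, 1], [-0.4, -3, 0, 0, 0, 0, 1], [-0.4, -3, 0, 0, 0, 0, 1], [-0.4, -3, 0, 0, 0, 0, 1], [-0.4, -3, 0, 0, 0, 0, 1], [-0.4, -3, 0, 0, 0, 0, 1], [-0.4, -3, 0, 0, 0, 0, 1], [-0.4, -3, 0, 0, 0, 0, 1], [-0.4, -3, 0, 0, 0, 0, 1]],
])

```text
time_s: 5.32
eef_pos: [0.5683, -0.021, 0.3796]
tcp_rot: [-3.141, -0.002, 0.005]
force: [0.8, 0.2, -1.8]
width: 0.702
```

Call:
arm_command([
  [[-0.4, -3, 0, 0, 0, 0, 1], [-0.4, -3, 0, 0, 0, 0, 1], [-0.4, -3, 0, 0, 0, 0, 1], [-0.4, -3, 0, 0, 0, 0, 1], [-0.4, -3, 0, 0, 0, 0, 1], [0, -3, 0, 0, 0, 0, 1], [0, -2, 0, 0, 0, 0, 1], [0, 0, 0, 0, 0, 0, 1], [0, 0, 0, 0, 0, 0, 1]],
])

```text
time_s: 6.07
eef_pos: [0.5482, 0.1789, 0.3797]
tcp_rot: [3.141, 0.007, -0.005]
force: [-0.1, -0.4, -2.4]
width: 0.696
```

```bash
python3 - <<'E'
from h import *
goto(.5495,.1932,.0694);print(get_state()['joints'])
for n in("scene","top"):
    p,d=grab_frame(n);cv2.imwrite(f'pics/{n}2.png',p[:,:,::-1])
E
```

```text
t 6.07 grasp [0.5477 0.1788 0.1997] shift cm [ 0.22 -1.45 13.02] turn [0.03 0.17 0.27] F [-0.1 -0.4 -2.4] w 0.696
[-0.19363711  0.56211615 -0.26235792  1.74879212  0.18300354  0.85754563
 -0.53334405]
```

View pics/scene2.png

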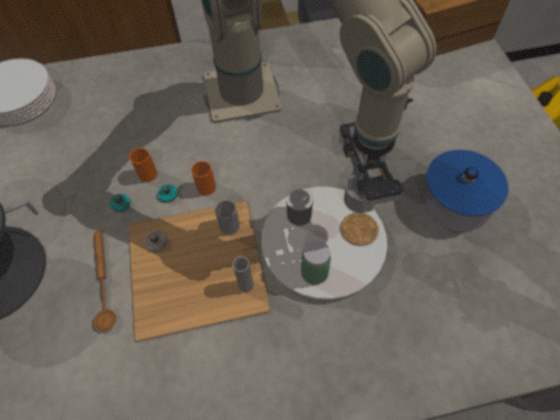

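View pics/top2.png

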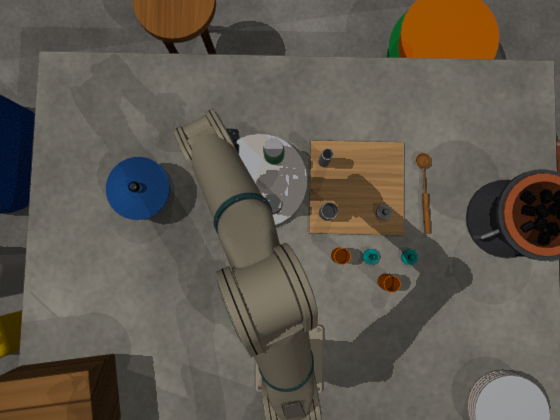

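The wide canister is held upright near the mat (359,228 in the scene view). I'll descend.

Call:
arm_command([
  [[0.2, -1.4, 0, 0, 0, 0.2, 1], [0, 0, 3, 0, 0, 0, 1], [0, 0, 3, 0, 0, 0, 1], [0, 0, 3, 0, 0, 0, 1], [0, 0, 2, 0, 0, 0, 1], [0, 0, 0, 0, 0, 0, 1], [0, 0, 0, 0, 0, 0, 1], [0, 0, 0, 0, 0, 0, 1]],
])

```text
time_s: 6.83
eef_pos: [0.5519, 0.1919, 0.2723]
tcp_rot: [-3.141, 0.004, -0.003]
force: [0.0, -0.1, -1.3]
width: 0.697
```

```bash
python3 -c "
from h import *
goto(.5495,.1932,.0694)"
```

```text
t 6.83 grasp [0.5522 0.1921 0.0923] shift cm [-0.28 -0.11  2.29] turn [-0.05 -0.11 -0.16] F [ 0.  -0.1 -1.3] w 0.697
```

Call:
arm_command([
  [[-0.2, -0.1, 1, 0, 0, 0, 1], [0, 0, 0.6, 0, 0, 0, 1], [0, 0, 0.3, 0, 0, 0, 1], [0, 0, 0.2, 0, 0, 0, 1], [0, 0, 0, 0, 0, 0, 1], [0, 0, 0, 0, 0, 0, 1], [0, 0, 0, 0, 0, 0, 1]],
])

```text
time_s: 7.42
eef_pos: [0.5492, 0.1927, 0.2504]
tcp_rot: [-3.141, 0.003, -0.001]
force: [-0.1, -0.6, -2.1]
width: 0.694
```

```bash
python3 -c "
from h import *
goto(.5495,.1932,.0694)"
```

```text
t 7.42 grasp [0.5493 0.1928 0.0704] shift cm [ 0.02 -0.04  0.1 ] turn [-0.01 -0.03 -0.12] F [-0.1 -0.6 -2.1] w 0.694
```

Call:
arm_command([
  [[0, 0, 0.1, 0, 0, 0, 1], [0, 0, 0.05, 0, 0, 0, 1], [0, 0, 0, 0, 0, 0, 1], [0, 0, 0, 0, 0, 0, 1], [0, 0, 0, 0, 0, 0, 1]],
])

```text
time_s: 7.83
eef_pos: [0.5493, 0.1928, 0.2494]
tcp_rot: [-3.141, 0.003, -0.001]
force: [-0.7, 0.2, 5.9]
width: 0.698
```

Contact shows as +8 N, so the canister is down. I'll release and rise.

Call:
arm_command([
  [[0, 0, 0, 0, 0, 0, 0.15], [0, 0, 0, 0, 0, 0, 0], [0, 0, 0, 0, 0, 0, 0], [0, 0, 0, 0, 0, 0, 0], [0, 0, 0, 0, 0, 0, 0], [0, 0, 0, 0, 0, 0, 0]],
])

```text
time_s: 8.33
eef_pos: [0.5491, 0.1927, 0.2486]
tcp_rot: [-3.142, 0.003, 0.0]
force: [-0.0, 1.6, 0.4]
width: 0.996
```

Call:
arm_command([
  [[0, 0, -1, 0, 0, 0, 0], [0, 0, -3, 0, 0, 0, 0], [0, 0, -3, 0, 0, 0, 0], [0, 0, -3, 0, 0, 0, 0], [0, 0, -3, 0, 0, 0, 0], [0, 2.5, 0, 0, 0, 0, 0], [-1, 3, 0, 0, 0, 0, 0], [-1, 3, 0, 0, 0, 0, 0], [-1, 3, 0, 0, 0, 0, 0], [-1, 3, 0, 0, 0, 0, 0]],
])

```text
time_s: 9.17
eef_pos: [0.5081, 0.0466, 0.3795]
tcp_rot: [3.141, -0.002, 0.001]
force: [0.6, -1.0, 0.1]
width: 1.002
```

Call:
arm_command([
  [[-1, 3, 0, 0, 0, 0, 0], [-1, 3, 0, 0, 0, 0, 0], [-1, 3, 0, 0, 0, 0, 0], [-1, 3, 0, 0, 0, 0, 0], [-1, 2.5, 0, 0, 0, 0, 0], [0, 1, 0, 0, 0, 0, 0], [0, 0, 0, 0, 0, 0, 0], [0, 0, 0, 0, 0, 0, 0]],
])

```text
time_s: 9.83
eef_pos: [0.459, -0.1067, 0.3792]
tcp_rot: [-3.141, 0.004, -0.002]
force: [0.3, 0.7, 0.4]
width: 1.001
```

```bash
python3 - <<'E'
from h import *
goto(.4575,-.109,.075)
for n in("scene","top"):
    p,d=grab_frame(n);cv2.imwrite(f'pics/{n}3.png',p[:,:,::-1])
    for k,(c,z) in {"wide":((.5495,.193),.088),"narrow":((.62,-.0975),.13),"cap":((.4625,-.2887),.045),"middle":((.4575,-.109),.095)}.items():
        P=top_pts(n,d,*c,.045,z-.008,z+.008); print(n,k,enc(P) if len(P)>5 else 0)
E
```

```text
t 9.83 grasp [ 0.4593 -0.1066  0.1992] shift cm [-0.19  0.25 12.42] turn [-0.03 -0.09 -0.15] F [0.3 0.7 0.4] w 1.001
scene wide (array([0.5525, 0.1899, 0.0341]), 162)
scene narrow (array([ 0.6217, -0.0982,  0.0185]), 99)
scene cap (array([ 0.4637, -0.2891,  0.0104]), 29)
scene middle (array([ 0.4597, -0.1093,  0.0265]), 99)
top wide (array([0.5491, 0.1897, 0.0331]), 66)
top narrow (array([ 0.6195, -0.097 ,  0.0182]), 42)
top cap 0
top middle (array([ 0.4553, -0.0933,  0.0195]), 17)
```

View pics/scene3.png

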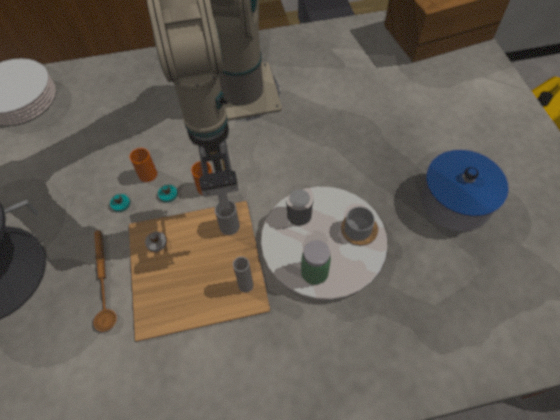

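The wide canister stands on the mat (360,224), about 3 mm off its centre. Next is the middle one.

Call:
arm_command([
  [[-0.2, 0.2, 2, 0, 0, 0, 0], [0, 0, 3, 0, 0, 0, 0], [0, 0, 3, 0, 0, 0, 0], [0, 0, 2, 0, 0, 0, 0], [0, 0, 1, 0, 0, 0, 0], [0, 0, 0.7, 0, 0, 0, 0], [0, 0, 0, 0, 0, 0, 0], [0, 0, 0, 0, 0, 0, 0], [0, 0, 0, 0, 0, 0, 0]],
])

```text
time_s: 10.68
eef_pos: [0.457, -0.1086, 0.2624]
tcp_rot: [3.142, -0.002, 0.003]
force: [0.1, -0.1, 0.9]
width: 0.996
```

```bash
python3 -c "
from h import *
goto(.4575,-.109,.082)"
```

```text
t 10.68 grasp [ 0.4573 -0.1086  0.0824] shift cm [0.02 0.04 0.04] turn [ 0.   -0.09 -0.06] F [ 0.1 -0.1  0.9] w 0.996
```

Call:
arm_command([
  [[0, 0, 0, 0, 0, 0, 1], [0, 0, 0, 0, 0, 0, 1], [0, 0, 0, 0, 0, 0, 1], [0, 0, 0, 0, 0, 0, 1], [0, 0, 0, 0, 0, 0, 1], [0, 0, 0, 0, 0, 0, 1], [0, 0, 0, 0, 0, 0, 1], [0, 0, 0, 0, 0, 0, 1], [0, 0, 0, 0, 0, 0, 1]],
])

```text
time_s: 11.43
eef_pos: [0.4565, -0.1092, 0.2617]
tcp_rot: [3.142, -0.003, 0.0]
force: [0.4, -0.6, 1.0]
width: 0.533
```

```bash
python3 -c "
from h import *
goto(.551,.190,.23)"
```

```text
t 11.43 grasp [ 0.4565 -0.1092  0.0817] shift cm [  9.39 -29.94 -14.83] turn [ 0.   -0.   -0.12] F [ 0.4 -0.6  1. ] w 0.533
```

Call:
arm_command([
  [[0, 0, -1, 0, 0, 0, 1], [0, 0, -3, 0, 0, 0, 1], [0, 0, -3, 0, 0, 0, 1], [0, 0, -3, 0, 0, 0, 1], [0, 0, -3, 0, 0, 0, 1], [0, 0, -2, 0, 0, 0, 1], [1, -2, 0, 0, 0, 0, 1], [1, -3, 0, 0, 0, 0, 1], [1, -3, 0, 0, 0, 0, 1], [1, -3, 0, 0, 0, 0, 1]],
])

```text
time_s: 12.27
eef_pos: [0.4966, 0.0017, 0.4116]
tcp_rot: [3.141, -0.005, -0.001]
force: [0.4, -0.1, -2.2]
width: 0.534
```

Call:
arm_command([
  [[1, -3, 0, 0, 0, 0, 1], [1, -3, 0, 0, 0, 0, 1], [1, -3, 0, 0, 0, 0, 1], [1, -3, 0, 0, 0, 0, 1], [1, -3, 0, 0, 0, 0, 1], [0.4, -2, 0, 0, 0, 0, 1], [0, -1.5, 0, 0, 0, 0, 1], [0, 0, 0, 0, 0, 0, 1], [0, 0, 0, 0, 0, 0, 1], [0, 0, 0, 0, 0, 0, 1]],
])

```text
time_s: 13.1
eef_pos: [0.5509, 0.1841, 0.4112]
tcp_rot: [3.14, -0.005, -0.002]
force: [0.0, -0.4, -1.8]
width: 0.533
```

```bash
python3 -c "
from h import *
goto(.551,.190,.171)"
```

```text
t 13.10 grasp [0.5507 0.1838 0.2312] shift cm [ 0.03 -0.63  6.02] turn [ 0.11  0.06 -0.19] F [ 0.  -0.4 -1.8] w 0.533
```

Call:
arm_command([
  [[0, -0.6, 1.5, 0, 0, 0, 1], [0, 0, 2, 0, 0, 0, 1], [0, 0, 1.5, 0, 0, 0, 1], [0, 0, 1, 0, 0, 0, 1], [0, 0, 0, 0, 0, 0, 1], [0, 0, 0, 0, 0, 0, 1], [0, 0, 0, 0, 0, 0, 1], [0, 0, 0, 0, 0, 0, 1]],
])

```text
time_s: 13.77
eef_pos: [0.5515, 0.1916, 0.3528]
tcp_rot: [-3.141, 0.004, -0.003]
force: [0.1, 0.5, -2.0]
width: 0.536
```

```bash
python3 - <<'E'
from h import *
goto(.551,.190,.114)
p,d=grab_frame('scene')
P=top_pts('scene',d,.551,.19,.045,.12,.20); print(np.percentile(P[:,2],[2,50,98]))
Q=P
for lo,hi in((.10,.12),(.12,.14),(.14,.16)):
    P=top_pts('scene',d,.551,.19,.034,lo,hi)
    if len(P)>10:
        # side points of a cylinder R=.0255: least squares centre
        from scipy.optimize import least_squares
        r=least_squares(lambda c:np.hypot(P[:,0]-c[0],P[:,1]-c[1])-.0255,[.551,.19],loss='soft_l1',f_scale=.001); print(lo,r.x,len(P))
c=p[140:310,250:450]; cv2.imwrite('pics/s4.png',cv2.resize(c[:,:,::-1],None,fx=3.5,fy=3.5,interpolation=2))
E
```

```text
t 13.77 grasp [0.5519 0.1917 0.1728] shift cm [-0.1   0.17  5.88] turn [-0.03 -0.11 -0.14] F [ 0.1  0.5 -2. ] w 0.536
[0.12129737 0.15637173 0.19585208]
0.1 [0.55340843 0.19149747] 102
0.12 [0.55436475 0.19149821] 139
0.14 [0.55505863 0.1925208 ] 96
```

View pics/s4.png

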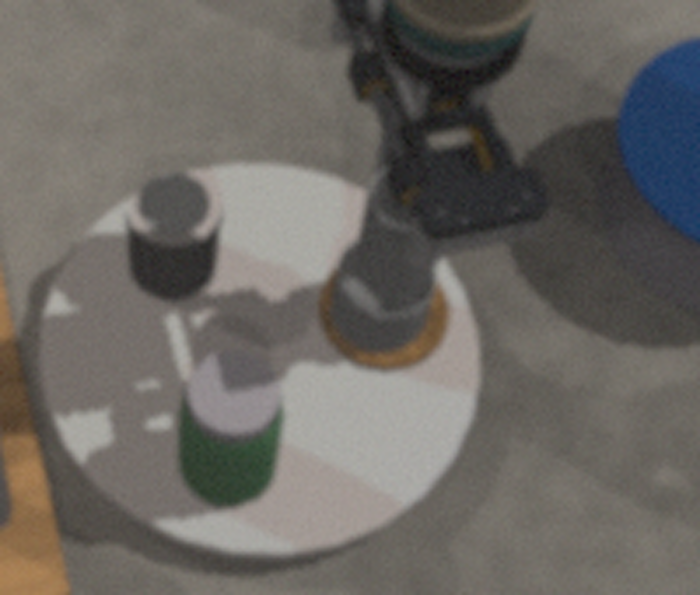

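The middle canister hangs right over the wide one (rim near (385,300) in the crop), about 2 mm off. I'll correct that and lower it.

Call:
arm_command([
  [[-0.1, 0.15, 0.5, 0, 0, 0, 1], [0, 0, 1, 0, 0, 0, 1], [0, 0, 1, 0, 0, 0, 1], [0, 0, 1, 0, 0, 0, 1], [0, 0, 1, 0, 0, 0, 1], [0, 0, 0.7, 0, 0, 0, 1], [0, 0, 0.3, 0, 0, 0, 1], [0, 0, 0, 0, 0, 0, 1], [0, 0, 0, 0, 0, 0, 1], [0, 0, 0, 0, 0, 0, 1]],
])

```text
time_s: 14.65
eef_pos: [0.5503, 0.1903, 0.2971]
tcp_rot: [-3.141, 0.003, -0.001]
force: [-0.1, 0.0, -1.0]
width: 0.532
```

```bash
python3 -c "
from h import *
goto(.551,.190,.114)"
```

```text
t 14.65 grasp [0.5505 0.1904 0.1171] shift cm [0.05 0.04 0.31] turn [-0.02 -0.05 -0.11] F [-0.1  0.  -1. ] w 0.532
```

Call:
arm_command([
  [[0, 0, 0.2, 0, 0, 0, 1], [0, 0, 0.1, 0, 0, 0, 1], [0, 0, 0, 0, 0, 0, 1], [0, 0, 0, 0, 0, 0, 1], [0, 0, 0, 0, 0, 0, 1]],
])

```text
time_s: 15.07
eef_pos: [0.5501, 0.1902, 0.2938]
tcp_rot: [-3.142, 0.003, -0.0]
force: [-0.5, -0.4, -2.0]
width: 0.533
```

Call:
arm_command([
  [[0, 0, 0.1, 0, 0, 0, 1], [0, 0, 0, 0, 0, 0, 1], [0, 0, 0, 0, 0, 0, 1], [0, 0, 0, 0, 0, 0, 1]],
])

```text
time_s: 15.4
eef_pos: [0.5501, 0.1903, 0.2937]
tcp_rot: [3.142, -0.003, 0.001]
force: [-1.3, -0.3, 5.6]
width: 0.534
```

Contact, at seated height. Release, rise and move to the narrow one.

Call:
arm_command([
  [[0, 0, 0, 0, 0, 0, 0.3], [0, 0, 0, 0, 0, 0, 0], [0, 0, 0, 0, 0, 0, 0], [0, 0, 0, 0, 0, 0, 0], [0, 0, 0, 0, 0, 0, 0], [0, 0, 0, 0, 0, 0, 0], [0, 0, -2, 0, 0, 0, 0], [0, 0, -3, 0, 0, 0, 0], [0, 0, -3, 0, 0, 0, 0], [0, 0, -3, 0, 0, 0, 0]],
])

```text
time_s: 16.23
eef_pos: [0.5498, 0.1902, 0.4037]
tcp_rot: [3.141, -0.003, -0.002]
force: [0.5, -1.1, 0.1]
width: 1.003
```

Call:
arm_command([
  [[0, 0, -2, 0, 0, 0, 0], [0.7, 2.5, 0, 0, 0, 0, 0], [0.7, 3, 0, 0, 0, 0, 0], [0.7, 3, 0, 0, 0, 0, 0], [0.7, 3, 0, 0, 0, 0, 0], [0.7, 3, 0, 0, 0, 0, 0], [0.7, 3, 0, 0, 0, 0, 0], [0.7, 3, 0, 0, 0, 0, 0], [0.7, 3, 0, 0, 0, 0, 0], [0.7, 3, 0, 0, 0, 0, 0]],
])

```text
time_s: 17.07
eef_pos: [0.6126, -0.0765, 0.4226]
tcp_rot: [-3.142, 0.003, 0.0]
force: [0.3, -0.3, 0.4]
width: 1.001
```

Call:
arm_command([
  [[0.7, 2, 0, 0, 0, 0, 0], [0, 0, 0, 0, 0, 0, 0], [0, 0, 0, 0, 0, 0, 0], [0, 0, 0, 0, 0, 0, 0]],
])

```text
time_s: 17.4
eef_pos: [0.6193, -0.0938, 0.4225]
tcp_rot: [-3.14, 0.002, 0.001]
force: [0.3, 0.2, 0.1]
width: 0.998
```

```bash
python3 - <<'E'
from h import *
goto(.620,-.0975,.116)
for n in("scene","top"):
    p,d=grab_frame(n);cv2.imwrite(f'pics/{n}5.png',p[:,:,::-1])
    for k,(c,z) in {"middle":((.551,.190),.127),"wide":((.551,.19),.088),"narrow":((.62,-.0975),.13),"cap":((.4625,-.2887),.045)}.items():
        P=top_pts(n,d,*c,.045,z-.008,z+.008); print(n,k,enc(P) if len(P)>5 else 0, np.round(np.median(P[:,2]),4) if len(P) else '')
E
```

```text
t 17.40 grasp [ 0.6192 -0.0936  0.2425] shift cm [ 0.08  0.41 12.65] turn [-0.08  0.03 -0.05] F [0.3 0.2 0.1] w 0.998
scene middle (array([0.5518, 0.1895, 0.0266]), 130) 0.1245
scene wide (array([0.5528, 0.1894, 0.0334]), 238) 0.0866
scene narrow (array([ 0.6226, -0.097 ,  0.0177]), 64) 0.128
scene cap (array([ 0.4642, -0.2891,  0.01  ]), 27) 0.0427
top middle (array([0.5491, 0.1902, 0.0257]), 64) 0.126
top wide (array([0.5492, 0.1899, 0.033 ]), 77) 0.0882
top narrow 0 0.1287
top cap 0
```

View pics/scene5.png

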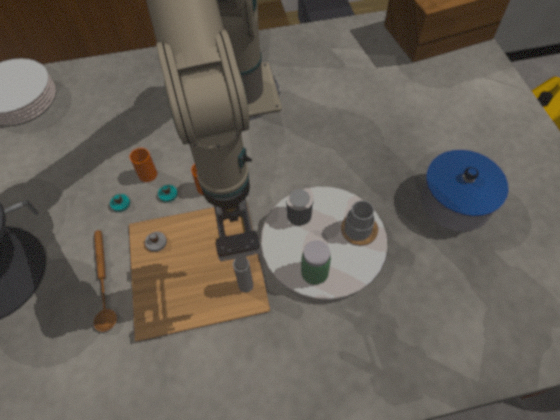

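The middle one is seated in the wide one (360,220), with its axis within 1 mm. Next is the narrow one.

Call:
arm_command([
  [[0.1, 0.4, 2, 0, 0, 0, 0], [0, 0, 3, 0, 0, 0, 0], [0, 0, 3, 0, 0, 0, 0], [0, 0, 2, 0, 0, 0, 0], [0, 0, 1.5, 0, 0, 0, 0], [0, 0, 1, 0, 0, 0, 0], [0, 0, 0, 0, 0, 0, 0], [0, 0, 0, 0, 0, 0, 0], [0, 0, 0, 0, 0, 0, 0]],
])

```text
time_s: 18.25
eef_pos: [0.6211, -0.0985, 0.2989]
tcp_rot: [3.142, -0.002, 0.003]
force: [0.4, -0.3, -0.1]
width: 0.997
```

```bash
python3 -c "
from h import *
goto(.620,-.0975,.117)"
```

```text
t 18.25 grasp [ 0.6214 -0.0985  0.1189] shift cm [-0.14 -0.1   0.19] turn [ 0.   -0.12 -0.08] F [ 0.4 -0.3 -0.1] w 0.997
```

Call:
arm_command([
  [[-0.1, -0.1, 0.2, 0, 0, 0, 0], [0, 0, 0, 0, 0, 0, 0], [0, 0, 0, 0, 0, 0, 0], [0, 0, 0, 0, 0, 0, 1], [0, 0, 0, 0, 0, 0, 1], [0, 0, 0, 0, 0, 0, 1], [0, 0, 0, 0, 0, 0, 1], [0, 0, 0, 0, 0, 0, 1], [0, 0, 0, 0, 0, 0, 1], [0, 0, 0, 0, 0, 0, 1]],
])

```text
time_s: 19.08
eef_pos: [0.6195, -0.098, 0.2957]
tcp_rot: [-3.142, 0.003, 0.0]
force: [-0.1, -0.0, 0.3]
width: 0.538
```

Call:
arm_command([
  [[0, 0, 0, 0, 0, 0, 1], [0, 0, 0, 0, 0, 0, 1], [0, 0, 0, 0, 0, 0, 1], [0, 0, 0, 0, 0, 0, 1], [0, 0, 0, 0, 0, 0, 1]],
])

```text
time_s: 19.5
eef_pos: [0.6195, -0.0979, 0.2957]
tcp_rot: [-3.142, 0.003, -0.0]
force: [0.1, -0.6, -0.7]
width: 0.367
```

```bash
python3 -c "
from h import *
goto(.5505,.190,.28)"
```

```text
t 19.50 grasp [ 0.6195 -0.0979  0.1157] shift cm [ -6.96 -28.78 -16.43] turn [-0.01 -0.   -0.11] F [ 0.1 -0.6 -0.7] w 0.367
```

Call:
arm_command([
  [[0, 0, -1, 0, 0, 0, 1], [0, 0, -3, 0, 0, 0, 1], [0, 0, -3, 0, 0, 0, 1], [0, 0, -3, 0, 0, 0, 1], [0, 0, -3, 0, 0, 0, 1], [0, 0, -2.5, 0, 0, 0, 1], [-1, -1, -1, 0, 0, 0, 1], [-1, -2, 0, 0, 0, 0, 1], [-1, -3, 0, 0, 0, 0, 1], [-1, -3, 0, 0, 0, 0, 1]],
])

```text
time_s: 20.33
eef_pos: [0.5789, -0.0078, 0.4616]
tcp_rot: [3.141, -0.007, 0.001]
force: [0.5, 0.9, -1.6]
width: 0.367
```

Call:
arm_command([
  [[-1, -3, 0, 0, 0, 0, 1], [-1, -3, 0, 0, 0, 0, 1], [-1, -3, 0, 0, 0, 0, 1], [0, -3, 0, 0, 0, 0, 1], [0, -3, 0, 0, 0, 0, 1], [0, -3, 0, 0, 0, 0, 1], [0, -1.5, 0, 0, 0, 0, 1], [0, 0, 0, 0, 0, 0, 1], [0, 0, 0, 0, 0, 0, 1], [0, 0, 0, 0, 0, 0, 1]],
])

```text
time_s: 21.17
eef_pos: [0.5501, 0.1858, 0.4608]
tcp_rot: [3.14, -0.005, -0.0]
force: [0.5, -0.7, -1.6]
width: 0.362
```

```bash
python3 -c "
from h import *
goto(.5505,.190,.244)"
```

```text
t 21.17 grasp [0.5501 0.1856 0.2808] shift cm [ 0.04 -0.45  3.68] turn [ 0.09  0.   -0.19] F [ 0.5 -0.7 -1.6] w 0.362
```

Call:
arm_command([
  [[0, -0.3, 1, 0, 0, 0, 1], [0, 0, 1.5, 0, 0, 0, 1], [0, 0, 1, 0, 0, 0, 1], [0, 0, 0, 0, 0, 0, 1], [0, 0, 0, 0, 0, 0, 1], [0, 0, 0, 0, 0, 0, 1], [0, 0, 0, 0, 0, 0, 1]],
])

```text
time_s: 21.75
eef_pos: [0.5504, 0.1901, 0.4263]
tcp_rot: [-3.141, 0.004, -0.002]
force: [0.0, 0.4, -1.5]
width: 0.363
```

```bash
python3 - <<'E'
from h import *
from scipy.optimize import least_squares
goto(.5505,.190,.152)
p,d=grab_frame('scene')
for lo,hi,R in((.145,.165,.0175),(.165,.185,.0175),(.185,.205,.0175),(.1,.12,.0255)):
    P=top_pts('scene',d,.551,.19,.034,lo,hi)
    if len(P)>10:
        r=least_squares(lambda c:np.hypot(P[:,0]-c[0],P[:,1]-c[1])-R,[.551,.19],loss='soft_l1',f_scale=.001); print(lo,r.x,len(P))
c=p[140:310,250:450]; cv2.imwrite('pics/s6.png',cv2.resize(c[:,:,::-1],None,fx=3.5,fy=3.5,interpolation=2))
E
```

```text
t 21.75 grasp [0.5506 0.1902 0.2463] shift cm [-0.02  0.02  9.43] turn [-0.03 -0.07 -0.14] F [ 0.   0.4 -1.5] w 0.363
0.145 [0.55225645 0.19054988] 79
0.165 [0.55233805 0.19092479] 80
0.185 [0.5521895  0.19069373] 87
0.1 [0.55185406 0.18976437] 123
```

View pics/s6.png

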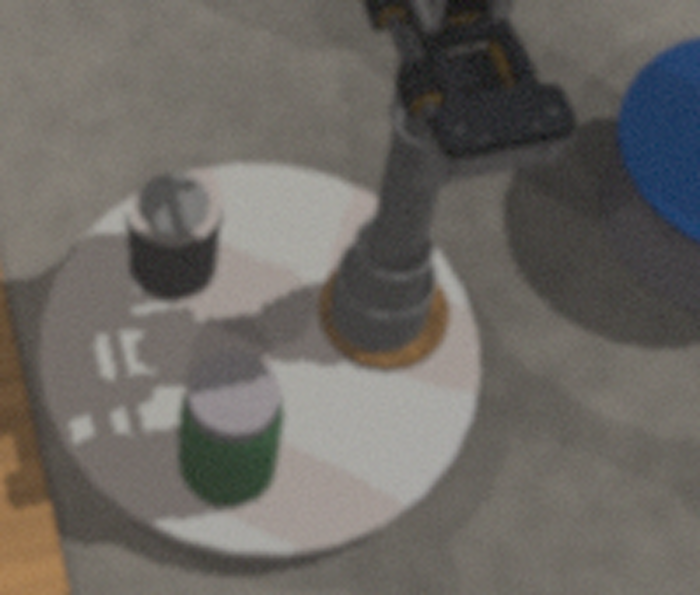

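The narrow one hangs above the middle one's rim (about (400,260) in the crop), aligned within 1 mm. Lowering it.

Call:
arm_command([
  [[0, 0.05, 1, 0, 0, 0, 1], [0, 0, 1, 0, 0, 0, 1], [0, 0, 1.5, 0, 0, 0, 1], [0, 0, 1.5, 0, 0, 0, 1], [0, 0, 1.5, 0, 0, 0, 1], [0, 0, 1.3, 0, 0, 0, 1], [0, 0, 0.8, 0, 0, 0, 1], [0, 0, 0.3, 0, 0, 0, 1], [0, 0, 0, 0, 0, 0, 1], [0, 0, 0, 0, 0, 0, 1]],
])

```text
time_s: 22.63
eef_pos: [0.5502, 0.1898, 0.3369]
tcp_rot: [-3.141, 0.003, -0.001]
force: [0.2, -0.9, -1.5]
width: 0.363
```

Call:
arm_command([
  [[0, 0, 0.1, 0, 0, 0, 1], [0, 0, 0, 0, 0, 0, 1], [0, 0, 0, 0, 0, 0, 1], [0, 0, 0, 0, 0, 0, 1]],
])

```text
time_s: 22.97
eef_pos: [0.5502, 0.1897, 0.3362]
tcp_rot: [-3.141, 0.003, -0.001]
force: [-1.1, -0.0, -1.5]
width: 0.363
```

```bash
python3 -c "
from h import *
goto(.5505,.190,.1517)"
```

```text
t 22.97 grasp [0.5503 0.1898 0.1562] shift cm [ 0.02 -0.02  0.45] turn [-0.01 -0.05 -0.12] F [-1.1 -0.  -1.5] w 0.363
```

Call:
arm_command([
  [[0, 0, 0.2, 0, 0, 0, 1], [0, 0, 0.15, 0, 0, 0, 1], [0, 0, 0, 0, 0, 0, 1], [0, 0, 0, 0, 0, 0, 1], [0, 0, 0, 0, 0, 0, 1]],
])

```text
time_s: 23.38
eef_pos: [0.5501, 0.1897, 0.3321]
tcp_rot: [3.142, -0.003, -0.0]
force: [-0.4, 0.2, -0.2]
width: 0.363
```

Call:
arm_command([
  [[0, 0, 0.1, 0, 0, 0, 1], [0, 0, 0, 0, 0, 0, 1], [0, 0, 0, 0, 0, 0, 1], [0, 0, 0, 0, 0, 0, 1]],
])

```text
time_s: 23.72
eef_pos: [0.5502, 0.1898, 0.3316]
tcp_rot: [-3.141, 0.003, -0.001]
force: [-0.5, 0.1, 3.5]
width: 0.364
```

Seated, with contact showing. Release and go to the cap.

Call:
arm_command([
  [[0, 0, 0, 0, 0, 0, 0.5], [0, 0, 0, 0, 0, 0, 0.2], [0, 0, 0, 0, 0, 0, 0], [0, 0, 0, 0, 0, 0, 0], [0, 0, 0, 0, 0, 0, 0], [0, 0, 0, 0, 0, 0, 0], [0, 0, -2, 0, 0, 0, 0], [0, 0, -3, 0, 0, 0, 0], [0, 0, -3, 0, 0, 0, 0], [0, 0, -2, 0, 0, 0, 0]],
])

```text
time_s: 24.55
eef_pos: [0.5503, 0.19, 0.4338]
tcp_rot: [-3.14, 0.003, -0.004]
force: [1.4, 0.4, 0.4]
width: 0.994
```

Call:
arm_command([
  [[-0.5, 2, 0, 0, 0, 0, 0], [-0.5, 3, 0, 0, 0, 0, 0], [-0.5, 3, 0, 0, 0, 0, 0], [-0.5, 3, 0, 0, 0, 0, 0], [-0.5, 3, 0, 0, 0, 0, 0], [-0.5, 3, 0, 0, 0, 0, 0], [-0.5, 3, 0, 0, 0, 0, 0], [-0.5, 3, 0, 0, 0, 0, 0], [-0.5, 3, 0, 0, 0, 0, 0], [-0.5, 3, 0, 0, 0, 0, 0]],
])

```text
time_s: 25.38
eef_pos: [0.499, -0.1016, 0.4313]
tcp_rot: [3.142, -0.003, 0.0]
force: [0.3, -1.1, -0.5]
width: 1.004
```

Call:
arm_command([
  [[-0.5, 3, 0, 0, 0, 0, 0.4], [-0.5, 3, 0, 0, 0, 0, 0.4], [-0.5, 3, 0, 0, 0, 0, 0.4], [-0.5, 3, 0, 0, 0, 0, 0.4], [-0.5, 3, 0, 0, 0, 0, 0.4], [-0.5, 2, 0, 0, 0, 0, 0.4], [-0.5, 1, 0, 0, 0, 0, 0.4], [0, 0, 0, 0, 0, 0, 0.4], [0, 0, 0, 0, 0, 0, 0.4], [0, 0, 0, 0, 0, 0, 0.4]],
])

```text
time_s: 26.22
eef_pos: [0.4647, -0.2783, 0.4313]
tcp_rot: [-3.14, -0.001, -0.001]
force: [-0.3, -0.3, -0.1]
width: 0.596
```

```bash
python3 - <<'E'
from h import *
goto(.4625,-.2887,.040)
for n in("scene","top"):
    p,d=grab_frame(n);cv2.imwrite(f'pics/{n}7.png',p[:,:,::-1])
    for k,(c,z) in {"narrow":((.551,.190),.166),"middle":((.551,.190),.127),"wide":((.551,.19),.088),"cap":((.4625,-.2887),.045)}.items():
        P=top_pts(n,d,*c,.045,z-.008,z+.008); print(n,k,enc(P) if len(P)>5 else 0, np.round(np.median(P[:,2]),4) if len(P) else '')
E
```

```text
t 26.22 grasp [ 0.4648 -0.2781  0.2513] shift cm [-0.24  1.09 21.13] turn [-0.07 -0.03  0.03] F [-0.3 -0.3 -0.1] w 0.596
scene narrow (array([0.5536, 0.1895, 0.019 ]), 100) 0.1629
scene middle (array([0.5532, 0.1889, 0.0257]), 173) 0.1253
scene wide (array([0.5528, 0.1887, 0.0329]), 186) 0.0868
scene cap (array([ 0.4639, -0.2885,  0.0111]), 28) 0.0432
top narrow (array([0.5497, 0.1903, 0.0174]), 41) 0.166
top middle (array([0.5495, 0.1903, 0.0253]), 64) 0.1269
top wide (array([0.5485, 0.1897, 0.0328]), 75) 0.0886
top cap (array([ 0.459 , -0.2881,  0.0097]), 15) 0.0436
```

View pics/scene7.png

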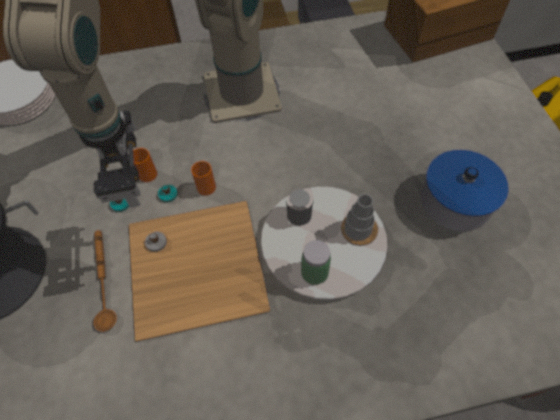

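The nest of three is seated, with axes within 1 mm and heights 0.088, 0.127 and 0.166. The cap is still at (154,240). Descending on its knob.

Call:
arm_command([
  [[-0.3, 1.0, 2, 0, 0, 0, 0.4], [0, 0, 3, 0, 0, 0, 0.4], [0, 0, 3, 0, 0, 0, 0.4], [0, 0, 3, 0, 0, 0, 0.4], [0, 0, 3, 0, 0, 0, 0.4], [0, 0, 2, 0, 0, 0, 0.4], [0, 0, 1, 0, 0, 0, 0.4], [0, 0, 0, 0, 0, 0, 0.4], [0, 0, 0, 0, 0, 0, 0.4], [0, 0, 0, 0, 0, 0, 0.4]],
])

```text
time_s: 27.15
eef_pos: [0.462, -0.29, 0.2625]
tcp_rot: [3.141, -0.002, 0.004]
force: [0.4, 0.4, -0.6]
width: 0.599
```

```bash
python3 -c "
from h import *
goto(.4618,-.2885,.046)"
```

```text
t 27.15 grasp [ 0.4624 -0.2902  0.0825] shift cm [-0.07 -0.18  3.65] turn [ 0.06 -0.13 -0.08] F [ 0.4  0.4 -0.6] w 0.599
```

Call:
arm_command([
  [[-0.1, -0.15, 1.3, 0, 0, 0, 0.4], [0, 0, 1, 0, 0, 0, 0.4], [0, 0, 0.8, 0, 0, 0, 0.4], [0, 0, 0.4, 0, 0, 0, 0.4], [0, 0, 0, 0, 0, 0, 0.4], [0, 0, 0, 0, 0, 0, 0.4], [0, 0, 0, 0, 0, 0, 0.4]],
])

```text
time_s: 27.73
eef_pos: [0.4603, -0.2888, 0.2265]
tcp_rot: [3.141, -0.003, 0.001]
force: [-0.2, 0.8, -0.0]
width: 0.599
```

```bash
python3 -c "
from h import *
goto(.4618,-.2885,.046)"
```

```text
t 27.73 grasp [ 0.4604 -0.2888  0.0465] shift cm [ 0.14 -0.03  0.05] turn [ 0.02 -0.03 -0.12] F [-0.2  0.8 -0. ] w 0.599
```

Call:
arm_command([
  [[0.1, 0, 0.05, 0, 0, 0, 0.4], [0, 0, 0, 0, 0, 0, 0.4], [0, 0, 0, 0, 0, 0, 1], [0, 0, 0, 0, 0, 0, 1], [0, 0, 0, 0, 0, 0, 1], [0, 0, 0, 0, 0, 0, 1], [0, 0, 0, 0, 0, 0, 1], [0, 0, 0, 0, 0, 0, 1], [0, 0, 0, 0, 0, 0, 1], [0, 0, 0, 0, 0, 0, 1]],
], newtons=25)

```text
time_s: 28.57
eef_pos: [0.4611, -0.2886, 0.2257]
tcp_rot: [3.142, -0.003, 0.0]
force: [-0.3, -0.6, 0.8]
width: 0.203
```

```bash
python3 -c "
from h import *
goto(.551,.190,.26)"
```

```text
t 28.57 grasp [ 0.4611 -0.2887  0.0457] shift cm [  8.89 -47.88 -21.43] turn [ 0.   -0.   -0.12] F [-0.3 -0.6  0.8] w 0.203
```

Call:
arm_command([
  [[0, 0, -1, 0, 0, 0, 1], [0, 0, -3, 0, 0, 0, 1], [0, 0, -3, 0, 0, 0, 1], [0, 0, -3, 0, 0, 0, 1], [0, 0, -3, 0, 0, 0, 1], [0, 0, -3, 0, 0, 0, 1], [0, 0, -3, 0, 0, 0, 1], [0, 0, -2, 0, 0, 0, 1], [0, 0, 0, 0, 0, 0, 1], [0, 0, 0, 0, 0, 0, 1]],
])

```text
time_s: 29.4
eef_pos: [0.461, -0.2886, 0.437]
tcp_rot: [3.14, -0.003, 0.003]
force: [0.3, -0.5, -1.5]
width: 0.202
```

```bash
python3 - <<'E'
from h import *
goto(.551,.190,.26)
p,d=grab_frame('scene');cv2.imwrite('pics/s8.png',p[:,:,::-1])
E
```

```text
t 29.40 grasp [ 0.4614 -0.2888  0.257 ] shift cm [  8.86 -47.9   -0.35] turn [ 0.09 -0.12 -0.12] F [ 0.3 -0.5 -1.5] w 0.202
```

View pics/s8.png

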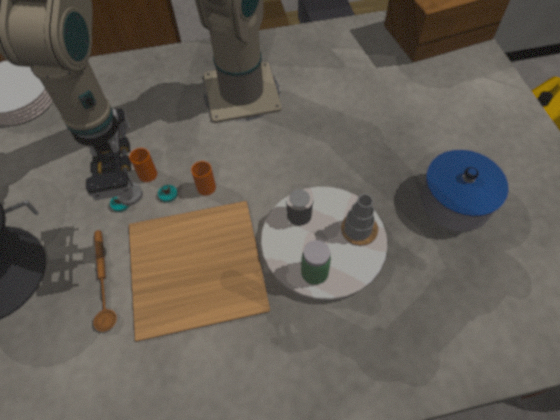

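The cap is in the gripper, level, at (130,193), and its place on the board is empty. Carrying it over.

Call:
arm_command([
  [[0.5, -1.5, 0, 0, 0, 0, 1], [0.5, -2.5, 0, 0, 0, 0, 1], [0.5, -3, 0, 0, 0, 0, 1], [0.5, -3, 0, 0, 0, 0, 1], [0.5, -3, 0, 0, 0, 0, 1], [0.5, -3, 0, 0, 0, 0, 1], [0.5, -3, 0, 0, 0, 0, 1], [0.5, -3, 0, 0, 0, 0, 1], [0.5, -3, 0, 0, 0, 0, 1], [0.5, -3, 0, 0, 0, 0, 1]],
])

```text
time_s: 30.28
eef_pos: [0.5111, -0.0074, 0.434]
tcp_rot: [-3.142, 0.003, 0.006]
force: [-0.4, 0.0, 0.2]
width: 0.204
```

Call:
arm_command([
  [[0.5, -3, 0, 0, 0, 0, 1], [0.5, -3, 0, 0, 0, 0, 1], [0.5, -3, 0, 0, 0, 0, 1], [0.5, -3, 0, 0, 0, 0, 1], [0.5, -3, 0, 0, 0, 0, 1], [0.5, -2, 0, 0, 0, 0, 1], [0.5, -1.5, 0, 0, 0, 0, 1], [0, 0, 0, 0, 0, 0, 1], [0, 0, 0, 0, 0, 0, 1], [0, 0, 0, 0, 0, 0, 1]],
])

```text
time_s: 31.12
eef_pos: [0.5467, 0.1748, 0.4344]
tcp_rot: [3.14, -0.005, -0.004]
force: [-0.4, -0.4, -0.6]
width: 0.203
```

```bash
python3 -c "
from h import *
goto(.551,.190,.215)"
```

```text
t 31.12 grasp [0.5462 0.1745 0.2544] shift cm [ 0.48 -1.56  3.94] turn [ 0.12  0.15 -0.17] F [-0.4 -0.4 -0.6] w 0.203
```

Call:
arm_command([
  [[0.4, -1.5, 0, 0, 0, 0, 1], [0, 0, 1.5, 0, 0, 0, 1], [0, 0, 1.5, 0, 0, 0, 1], [0, 0, 0.8, 0, 0, 0, 1], [0, 0, 0, 0, 0, 0, 1], [0, 0, 0, 0, 0, 0, 1], [0, 0, 0, 0, 0, 0, 1], [0, 0, 0, 0, 0, 0, 1]],
])

```text
time_s: 31.78
eef_pos: [0.5514, 0.1912, 0.3986]
tcp_rot: [-3.141, 0.004, -0.002]
force: [-0.2, -0.8, -0.7]
width: 0.201
```

```bash
python3 - <<'E'
from h import *
from scipy.optimize import least_squares
goto(.551,.190,.1917)
p,d=grab_frame('scene')
P=top_pts('scene',d,.551,.19,.034,.165,.24)
h=np.histogram(P[:,2],bins=np.arange(.165,.24,.005)); print(h[0])
for lo,hi,R in((.176,.190,.025),(.14,.162,.0175)):
    P=top_pts('scene',d,.551,.19,.03,lo,hi)
    r=least_squares(lambda c:np.hypot(P[:,0]-c[0],P[:,1]-c[1])-R,[.551,.19],loss='soft_l1',f_scale=.001); print(lo,r.x,len(P))
c=p[140:310,250:450]; cv2.imwrite('pics/s9.png',cv2.resize(c[:,:,::-1],None,fx=3.5,fy=3.5,interpolation=2))
E
```

```text
t 31.78 grasp [0.5517 0.1913 0.2186] shift cm [-0.07  0.14  2.69] turn [-0.04 -0.09 -0.14] F [-0.2 -0.8 -0.7] w 0.201
[ 5  0  0 18 26 92 90  9 19 21 24 13 20 11]
0.176 [0.55270942 0.19069318] 44
0.14 [0.55187211 0.19012972] 79
```

View pics/s9.png

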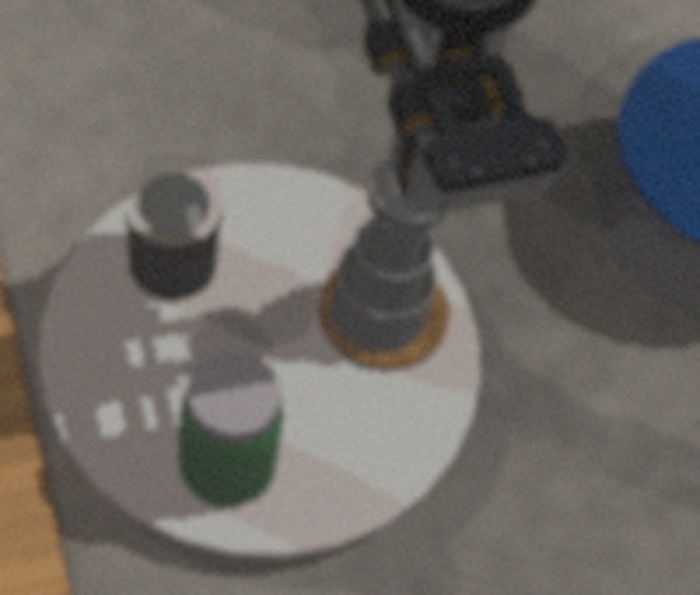

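The cap hangs level over the narrow canister (about (405,195) in the crop), within 1 mm. I'll correct slightly and lower it.

Call:
arm_command([
  [[-0.05, 0.1, 0.7, 0, 0, 0, 1], [0, 0, 0.6, 0, 0, 0, 1], [0, 0, 0.5, 0, 0, 0, 1], [0, 0, 0.3, 0, 0, 0, 1], [0, 0, 0.2, 0, 0, 0, 1], [0, 0, 0, 0, 0, 0, 1], [0, 0, 0, 0, 0, 0, 1], [0, 0, 0, 0, 0, 0, 1]],
])

```text
time_s: 32.5
eef_pos: [0.5507, 0.1903, 0.3748]
tcp_rot: [-3.141, 0.003, -0.0]
force: [-0.3, 0.2, -0.6]
width: 0.198
```

```bash
python3 -c "
from h import *
goto(.551,.190,.1917)"
```

```text
t 32.50 grasp [0.5507 0.1903 0.1948] shift cm [0.03 0.03 0.31] turn [-0.01 -0.02 -0.11] F [-0.3  0.2 -0.6] w 0.198
```

Call:
arm_command([
  [[0, 0, 0.2, 0, 0, 0, 1], [0, 0, 0, 0, 0, 0, 1], [0, 0, 0, 0, 0, 0, 1], [0, 0, 0, 0, 0, 0, 1]],
])

```text
time_s: 32.83
eef_pos: [0.5506, 0.1902, 0.3728]
tcp_rot: [-3.142, 0.003, -0.0]
force: [0.6, 0.1, -0.7]
width: 0.198
```

Call:
arm_command([
  [[0, 0, 0.1, 0, 0, 0, 1], [0, 0, 0, 0, 0, 0, 1], [0, 0, 0, 0, 0, 0, 1], [0, 0, 0, 0, 0, 0, 1]],
])

```text
time_s: 33.17
eef_pos: [0.5506, 0.1902, 0.3717]
tcp_rot: [-3.142, 0.003, -0.0]
force: [-0.3, 0.3, -0.4]
width: 0.205
```

Call:
arm_command([
  [[0, 0, 0.1, 0, 0, 0, 1], [0, 0, 0, 0, 0, 0, 1], [0, 0, 0, 0, 0, 0, 1], [0, 0, 0, 0, 0, 0, 1]],
])

```text
time_s: 33.5
eef_pos: [0.5507, 0.1903, 0.3717]
tcp_rot: [-3.141, 0.003, -0.002]
force: [-1.2, -0.2, 4.5]
width: 0.203
```

Contact at seated height. Release and rise.

Call:
arm_command([
  [[0, 0, 0, 0, 0, 0, 0.6], [0, 0, 0, 0, 0, 0, 0.4], [0, 0, 0, 0, 0, 0, 0.2], [0, 0, 0, 0, 0, 0, 0.2], [0, 0, 0, 0, 0, 0, 0.2], [0, 0, 0, 0, 0, 0, 0.2], [0, 0, 0, 0, 0, 0, 0.2]],
])

```text
time_s: 34.08
eef_pos: [0.5506, 0.1902, 0.3706]
tcp_rot: [3.142, -0.003, -0.0]
force: [-0.2, -0.9, -0.2]
width: 0.665
```

Call:
arm_command([
  [[0, 0, -1, 0, 0, 0, 0.2], [0, 0, -2, 0, 0, 0, 0.2], [0, 0, -3, 0, 0, 0, 0.2], [0, 0, -3, 0, 0, 0, 0.2], [0, 3, 0, 0, 0, 0, 0.2], [0, 3, 0, 0, 0, 0, 0.2], [0, 3, 0, 0, 0, 0, 0.2], [0, 3, 0, 0, 0, 0, 0.2], [0, 3, 0, 0, 0, 0, 0.2], [0, 3, 0, 0, 0, 0, 0.2]],
])

```text
time_s: 34.92
eef_pos: [0.55, 0.0089, 0.4616]
tcp_rot: [3.142, -0.003, 0.002]
force: [0.2, -0.3, -0.2]
width: 0.797
```

Call:
arm_command([
  [[0, 3, 0, 0, 0, 0, 0.2], [0, 3, 0, 0, 0, 0, 0.2], [0, 3, 0, 0, 0, 0, 0.2], [0, 2, 0, 0, 0, 0, 0.2], [0, 0, 0, 0, 0, 0, 0.2], [0, 0, 0, 0, 0, 0, 0.2], [0, 0, 0, 0, 0, 0, 0.2], [0, 0, 0, 0, 0, 0, 0.2], [0, 0, 0, 0, 0, 0, 0.2], [0, 0, 0, 0, 0, 0, 0.2]],
])

```text
time_s: 35.75
eef_pos: [0.5501, -0.0986, 0.4609]
tcp_rot: [-3.141, -0.0, -0.0]
force: [-0.5, -0.3, -0.2]
width: 0.8
```

```bash
python3 - <<'E'
from h import *
goto(.551,.190,.1917)
for n in("scene","top"):
    p,d=grab_frame(n)
    for k,(c,z) in {"knob":((.551,.19),.191),"disc":((.551,.190),.168),"middle":((.551,.190),.127),"wide":((.551,.19),.088)}.items():
        P=top_pts(n,d,*c,.045,z-.008,z+.008); print(n,k,enc(P) if len(P)>5 else 0, np.round(np.median(P[:,2]),4) if len(P) else '')
    c=p[120:300,240:440] if n=="scene" else p[110:260,190:360]
    cv2.imwrite(f'pics/{n}10.png',cv2.resize(c[:,:,::-1],None,fx=3.3,fy=3.3,interpolation=2))
E
```

```text
t 35.75 grasp [ 0.5501 -0.0985  0.2809] shift cm [  0.09 -28.85   8.93] turn [-0.02 -0.01  0.01] F [-0.5 -0.3 -0.2] w 0.8
scene knob (array([0.5537, 0.1897, 0.0109]), 35) 0.1879
scene disc (array([0.5524, 0.1887, 0.0261]), 339) 0.1679
scene middle (array([0.5539, 0.1887, 0.0251]), 134) 0.1255
scene wide (array([0.5532, 0.1888, 0.033 ]), 190) 0.0866
top knob (array([0.5491, 0.1888, 0.0096]), 15) 0.1909
top disc (array([0.5494, 0.1893, 0.0251]), 228) 0.1692
top middle (array([0.546 , 0.1885, 0.0244]), 28) 0.1259
top wide (array([0.5475, 0.1895, 0.0325]), 59) 0.0882
```

View pics/scene10.png

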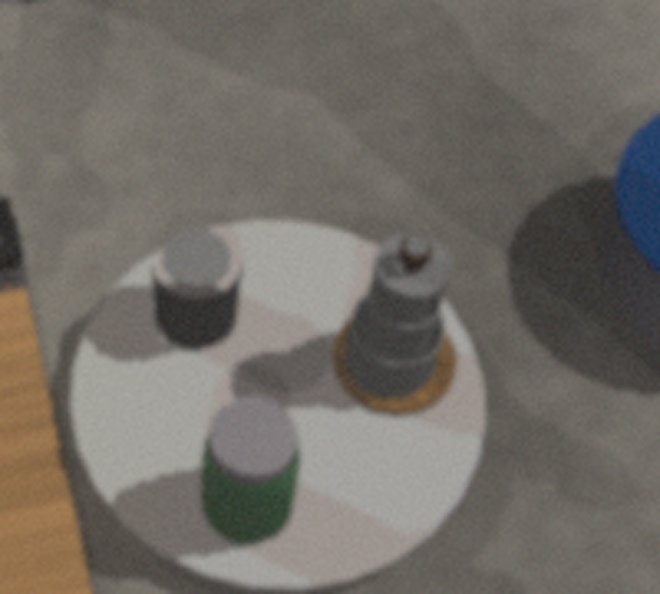

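View pics/top10.png

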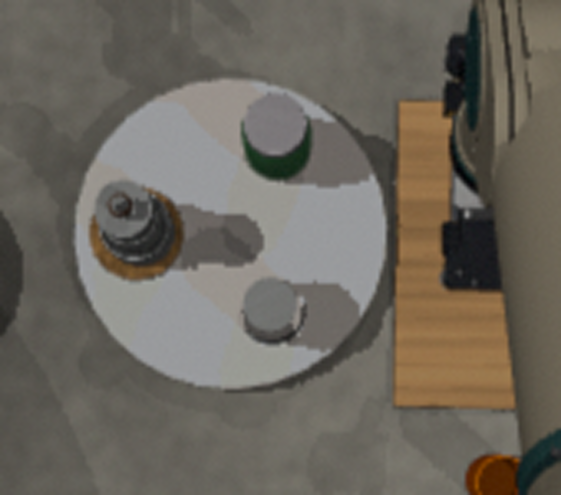

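Both views show the complete nest on the mat with the cap level (scene crop (410,260), top crop (122,208)). The knob top is at about 0.191 m as expected, and the arm is well clear. Handing in.

```bash
python3 -c "
from rig import *
print(hand_in())"
```

```text
the job is handed in; nothing more can be done
None
```

The canisters are nested on the cork mat in the order asked: widest, then middle, then narrowest inside it, with the steel cap on top. I handed the job in at about 36 s of the 125 s allowed; `hand_in()` gives no verdict.

**Last checks:**
- **Seating:** the rim and cap heights match the seated values to within about 4 mm: roughly 88 and 127 mm for the two canister rims, and 191 mm for the top of the knob.
- **Alignment:** the axes agree to about 2 mm, apart from one reading of the mostly hidden middle rim, which was about 3 mm off. The widest canister sits about 3–4 mm from the mat's centre.
- **Letting go:** everything looks upright in both views. The fingers are off and the arm is clear of everything.
- **Things to leave alone:** I saw no shift in the jar, salt tin, pot, spoon or look-alikes in the pictures, but did not measure them again at the end.

**Disagreement:** the two cameras differed by about 2–4 mm in x and 2–3 mm in height. I averaged them and lined up each part relative to the one below it.

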